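Open the bleed valve and arm the pump under its guard

TASK

Prime the pump: first turn the handle of the bleed valve all the way round to its stop, until it lies in line with the pipe. Then lift the sprung clear guard on the pump drive, flip the toggle beneath it fully over to the back, and let the guard drop shut again over it. Do not knock over or shove aside the things standing around.

Things in the scene. Friction and masses are not known exactly. Their poses are not given: they have to be found in the camera images.
- pump_drive: grey pump drive fixed to the worktop; origin at the middle of the deck's underside level with the table, its x axis points from its front (toward the robot) to its back, z up. Flat deck 130 mm wide (y), top at z = 70 mm, from x = -50 mm (upright front face) to x = +105 mm. At the back (x = +85 to +105 mm; pump head from x = +70 mm) a panel with a round pump head rises to z = 153 mm. A finger recess 70 mm wide, 14 mm deep, full height, is cut in the middle of the front face.
- guard_cover (a joint): clear guard hood hinged along y at its back edge, 0 = shut, grows as the front rises, stop 1.4 rad. A spring shuts it whenever it is let go; 0.5 to 1.5 N up at the lip holds it open. 84 mm wide, 48 mm high, 68 mm from hinge to front wall, open underneath. A steel lip 50 mm wide, 5 mm thick, juts 10 mm from the foot of the front wall and overhangs the front face by 8 mm, the recess by 22 mm
- guard_lip (a point): middle of the front edge of the guard's lip, half-way up its 5 mm thickness; 78 mm from the hinge; moves with the guard; z = 76 mm when shut. A tool hooked under the lip lifts it; the lip then rests on the slanted tool while the tool's tip reaches on under the hood.
- guard_hinge (a point): middle of the guard's hinge axis (fixed, 20 mm behind the drive's origin, z = 74 mm); axes as the drive's
- toggle (a joint): metal toggle lever under the guard: 0 = leaning 0.26 rad toward the front (off), 0.52 rad = stop, leaning 0.26 rad to the back (on). Friction holds it wherever it is left; about 0.6 N at the tip moves it.
- toggle_tip (a point): centre of the ball (11 mm across) at the end of the toggle lever; 36 mm from its pivot, which stands 3 mm above the deck, 44 mm in front of the guard's hinge, on the middle line
- bleed_valve: bleed valve fixed to the worktop: 90 mm square foot plate 8 mm thick, aluminium block 56 x 60 mm up to z = 50 mm, steel pipe stubs (at most 30 mm across, centre at z = 28 mm) along its y axis out to 60 mm either side; origin at the centre of its underside, x axis away from the robot side, z up
- valve_handle (a joint): quarter-turn handle on top of the valve: 0 = points to the front (valve's -x), across the pipe (shut); turns anticlockwise seen from above to 1.57 rad = stop, pointing along the valve's -y, in line with the pipe (open). Stiff: about 1.3 N near its end moves it, and it stays where it is left.
- handle_pivot (a point): handle's turning axis (upright), at the bar's mid height, z = 70 mm
- handle_end (a point): end of the handle bar, 70 mm from the pivot; the bar is 14 mm wide, 12 mm high (z = 64 to 76 mm), free below beyond 28 mm from the pivot on the front and 30 mm at the sides, down to the pipe stubs (z = 43 mm at most) and the foot plate
- iodine_bottle: bystander: small capped bottle, 43 mm across, 96 mm tall; origin at the centre of its underside
- marker: bystander: marker pen lying down, 134 mm long, 16 mm thick; origin under its middle
- beaker_wine: bystander: glass beaker, 79 mm across, 92 mm tall; origin at the centre of its underside
- label_tape: bystander: roll of tape lying flat, 68 mm across, 18 mm high; origin at the centre of its underside
- cork_1: bystander: cork standing upright, 24 mm across, 44 mm tall; origin at the centre of its underside
Not all that is in view belongs to the job. There is more than one size of the pump_drive; the one meant has the size given above.

How it is judged:
On the way, in this order (a step that is already met when the one before it is completed fails the run):
1. the bleed valve's handle is turned to its stop (value of joint valve_handle above 1.4 rad), for 0.1 s.
2. the guard is lifted (value of joint guard_cover above 0.35 rad), for 0.1 s.
3. the toggle is flipped to the back while the guard is up (value of joint toggle above 0.43 rad and value of joint guard_cover above 0.25 rad), for 0.1 s.
At the end, for the whole second after the job is handed in: the valve handle is within 0.17 rad of its stop in line with the pipe, the toggle is within 0.09 rad of its back stop, and the guard is shut (within 0.06 rad) over it (value of joint valve_handle above 1.4 rad and value of joint toggle above 0.43 rad and value of joint guard_cover between -0.06 and 0.06 rad); the robot touches nothing.
It fails at once if one of the things standing around is shoved more than 30 mm (distance of any of iodine_bottle, marker, beaker_wine, label_tape, cork_1 from where it was at the start of the episode above 0.03 m).
It fails at once if one of the upright things standing around is knocked over (angle between any of iodine_bottle, beaker_wine, label_tape, cork_1's own z axis and vertical above 0.6 rad).
It also fails if it takes over 50 s, if anything falls off the work surface, if the arm or the gripper's body presses on something with over 40 N, if the wrist force passes 120 N, or if a joint passes its speed limit or range.

ROBOT

A 6-joint arm with a two-finger parallel gripper is mounted at the origin on a cart in front of the work surface, level with it; the furniture and walls round the work are solid. World frame = base frame: x ahead of the robot, y to its left, z up, the work surface at z = 0. Lengths are in m, angles in rad, forces in N, time in s.
With the tool pointing down it reaches from about 0.35 to 0.775 m from the base axis. Payload 7.3 kg.
Tool frame: the origin (TCP) lies at the very end of the fingers, on their centre line; the grasp point (between the pads) lies 19 mm behind it; z points along the fingers, y is the line along which they close (so a half turn about z gives the same grasp; the last joint's range is limited). The gripper opens to 92 mm and grips with 3 to 60 N. Pads are 19 mm wide; open, the fingers measure 130 mm over their backs; the gripper's body (75 mm by 190 mm) begins 47 mm behind the grasp point.
Start: joints at [-1.39, 0.342, 1.524, -0, 1.275, -0.146], TCP at [0.169, -0.497, 0.227] pointing down, gripper open.
Joint ranges: [-2.53, 2.53], [-0.77, 2.02], [0.04, 2.7], [-1, 4.14], [0.28, 2.66], [-3.11, 3.11]. Speed limits (rad/s): [2.57, 2.57, 3.14, 3.14, 3.14, 3.14].

INTERFACE

Orientations are given as [roll, pitch, yaw] about the fixed x, y, z axes, in that order (R = Rz(yaw) Ry(pitch) Rx(roll)).
In Python, from cell import robot gives the robot as it stands.
- The arm moves only by the tool apply_moves, never from a script. Its argument "rows" is a list of rows, each an object with "xyz": the shift along the tool's x, y, z in mm, a list of three; "turn": the turn about the tool's z in rad. A call has 1 to 10 rows; each row shifts and turns the commanded pose from where the row before left it, along the tool's axes as they then stand; what a row does not reach is not made up. A row lasts 1/8 s, in which the tool goes at most 62.5 mm and 10.7 degrees, less where a joint would pass 70% of its speed; a pose out of reach is approached as far as the arm can. A call with a gripper value outside its range is refused whole. "gripper" is the opening, from 0 (shut) to 1 (fully open), set as the call begins (left out, the last holds). The fingers move at their own pace and stop on an object; "newtons" is the grip in N (left out, the last holds). Time passes only in rows, so rows that do not move let the fingers close. It gives the time, the measured TCP pose, the force and the opening at its end, in the units of the state.
- robot.observe(): the state, without advancing time (a new reading comes with each control period).
- robot.read_camera(name): name is "side" or "top"; returns a dict with "frame" (420x560x3 uint8, blue, green, red), "mtx" (3x3 intrinsics, pixels), "R" (3x3) and "t" (3): a world point X has camera coordinates R X + t. Camera axes: x right, y down, z forward; pixel columns grow to the right and rows downward; lengths in m; the calibration is good to about 2 mm. A picture is of the moment at which its call begins. There is no depth.
- robot.hand_in(): hands the job in, once; it reports no verdict.
The state is a dict: "time": time; "qpos": joint angles; "qvel": joint speeds; "joint_efforts": joint torques, N m; "tool_pos": TCP position; "tool_rot": TCP orientation; "contact_force": force on the tool from outside, world axes, zero at the start; "torque": the same for the moment, N m; "opening": finger opening in m.
Only numpy, scipy, OpenCV 4.12 (cv2) and the standard library are available. Lean on these libraries where they do the work, as an engineer would, in place of code of your own. Each camera call takes 0.05 s, during which the arm holds its last target. There are 200 camera calls.

## Working session

There is one attempt and no reset: what is moved stays moved. The work goes in short steps, Python scripts to look and compute and a tool call to move; the robot and the scene stay as the last step left them, time stands still between calls to the robot, and variables do not carry over. Pictures are saved under pics/ and viewed, on a budget of 10 in all, crops included, one or two more only if the job needs it, and the job is handed in when it is done.

Besides the shell and the picture viewer there is one more tool, called after "Request:" as a command line: name --argument value ..., lists and objects as JSON in quotes. apply_moves: Moves the arm, as the interface text tells. Its arguments: {"type":"object","properties":{"rows":{"type":"array"},"gripper":{"type":"number"},"newtons":{"type":"number"}},"required":["rows"]}

```bash
mkdir -p pics; ls; python3 - <<'E'
from cell import robot
import cv2,numpy as np
for n in("top","side"):
    c=robot.read_camera(n); cv2.imwrite(f"pics/{n}0.png",c["frame"]); np.savez(f"{n}.npz",**c)
    print(n,c["mtx"].round(1).tolist(),(-c["R"].T@c["t"]).round(3),c["R"].round(3).tolist())
s=robot.observe();print(s)
E
```

```text
pics
top [[466.4, 0.0, 278.1], [0.0, 466.4, 213.2], [0.0, 0.0, 1.0]] [0.184 0.089 1.596] [[-0.01, -1.0, -0.005], [-0.975, 0.011, -0.221], [0.221, 0.003, -0.975]]
side [[477.9, 0.0, 280.5], [0.0, 477.9, 209.1], [0.0, 0.0, 1.0]] [0.212 1.221 0.7  ] [[-0.966, -0.258, 0.003], [-0.117, 0.43, -0.895], [0.229, -0.865, -0.446]]
{'time': 0.1, 'qpos': array([-1.38997917e+00,  3.42686664e-01,  1.52493427e+00,  4.00556633e-06,
        1.27540332e+00, -1.46005684e-01]), 'qvel': array([-0.00201669, -0.00425335, -0.00197956,  0.0001166 ,  0.00100339,
       -0.00090025]), 'joint_efforts': array([ 1.85691286e-03, -4.32002950e+01, -2.44694710e+01,  7.19443965e-02,
        5.25439787e-02, -3.96324151e-05]), 'tool_pos': array([ 0.16849586, -0.49683556,  0.22609255]), 'tool_rot': array([-3.14017684e+00, -2.12070293e-04,  3.26821524e-01]), 'contact_force': array([ 0.05322267, -0.00371023, -0.06890587]), 'torque': array([-0.00475959,  0.00260049,  0.03306285]), 'opening': 0.09202624156685467}
```

```bash
python3 - <<'E'
import cv2,numpy as np
for n in("top","side"):
    f=cv2.imread(f"pics/{n}0.png"); cv2.imwrite(f"pics/{n}0b.png",cv2.resize(f,(800,600),interpolation=cv2.INTER_CUBIC))
E
```

```text
(no output)
```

View pics/top0b.png

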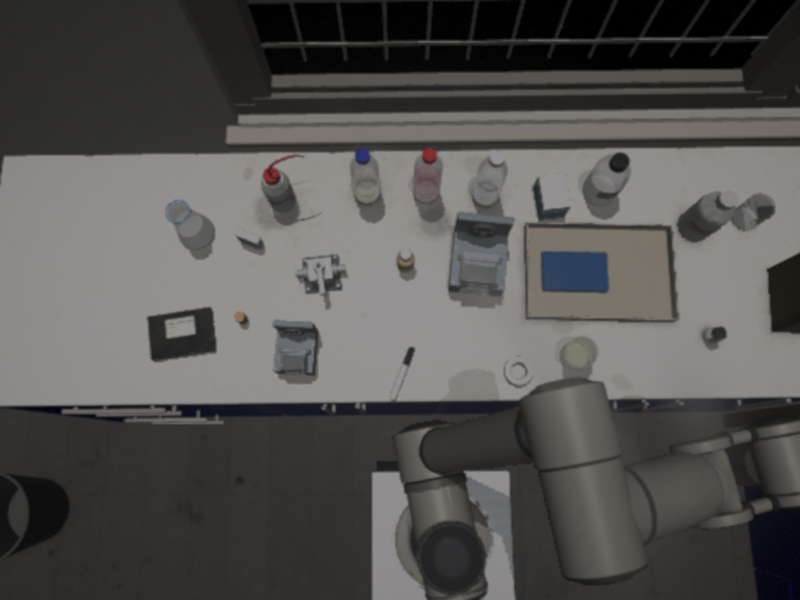

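View pics/side0b.png

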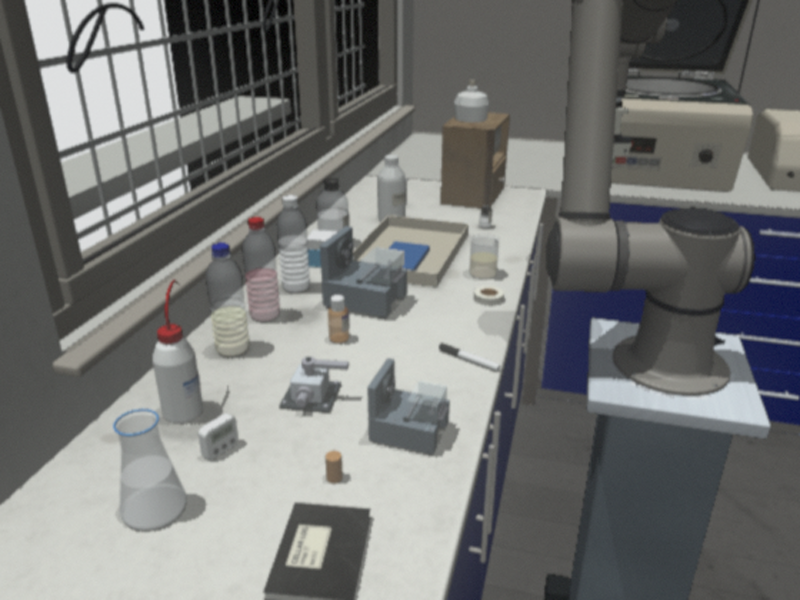

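```bash
cat > h.py <<'E'
import cv2,numpy as np
def cam(n): return np.load(f"{n}.npz")
def ray(n,u,v):
    c=cam(n); d=c["R"].T@np.linalg.inv(c["mtx"])@[u,v,1]; return -c["R"].T@c["t"],d
def onz(n,u,v,z):
    o,d=ray(n,u,v); return o+d*(z-o[2])/d[2]
def proj(n,X):
    c=cam(n); p=c["mtx"]@(c["R"]@np.asarray(X,float)+c["t"]); return p[:2]/p[2]
def tiles(specs,out,W=800,H=600):
    im=np.zeros((H,W,3),np.uint8)
    for n,x,y,w,h,s,X,Y in specs:
        f=cam(n)["frame"][y:y+h,x:x+w]; f=cv2.resize(f,None,fx=s,fy=s,interpolation=cv2.INTER_CUBIC)
        f=cv2.convertScaleAbs(f,alpha=1.4)
        for k in range(0,w,10): cv2.line(f,(k*s,0),(k*s,6 if k%50 else 12),(0,255,255),1)
        for k in range(0,h,10): cv2.line(f,(0,k*s),(6,k*s),(0,255,255),1)
        im[Y:Y+f.shape[0],X:X+f.shape[1]]=f
    cv2.imwrite(out,im)
E
python3 -c "
from h import *
tiles([('top',300,140,70,75,5,0,0),('top',180,215,50,55,4,0,376),('top',200,170,50,50,4,202,376),('side',210,150,80,75,5,400,0),('side',190,240,60,50,4,404,376),('side',250,250,35,55,4,650,376)],'pics/t1.png')"
```

```text
(no output)
```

View pics/t1.png

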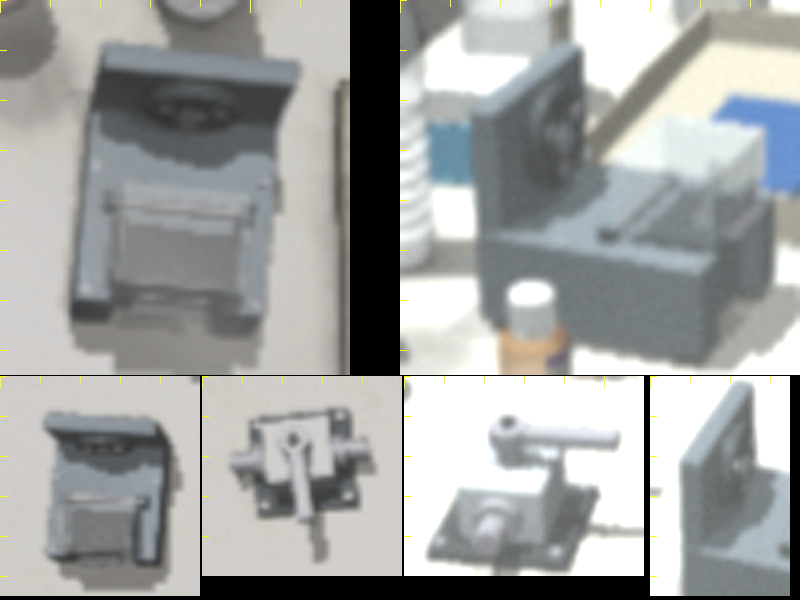

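```bash
python3 - <<'E'
from h import *
P=lambda n,u,v,z:onz(n,u,v,z)
def pr(l,a):print(l,np.round(a,4))
for nm,fl,fr,bl,br in(("A",(314,200),(352.4,202.4),(321,149),(360,152.4)),("B",(191.8,259.7),(219.2,261.5),(191.2,219.3),(219.5,221))):
  for k in (1,.72):
    a,b=P("top",*fl,.07*k),P("top",*fr,.07*k); c,d=P("top",*bl,.153*k),P("top",*br,.153*k)
    f=b-a; pr(nm+str(k),[*a[:2],*b[:2]]);pr(" back",[*c[:2],*d[:2]]); print(" w",np.linalg.norm(f),np.linalg.norm(d-c),"depth",np.linalg.norm((c+d-a-b)/2),"yaw",np.arctan2(-f[1],-f[0])+np.pi/2-0)
print("valve")
pr("piv",P("top",222.75,186,.076));pr("end",P("top",225.75,206,.076))
for p in((214,205.5),(239.5,202.75),(237,178.5),(212,181)):pr("foot",P("top",*p,.008))
pr("pivS",P("side",215.75,253.5,.076));pr("endS",P("side",243.5,255.5,.072))
# bystanders approx
for n,u,v,z in(("iodine",405,250,.096),("marker1",410,348,.01),("marker2",393,398,.01),("beaker",577,345,.09),("tape",518,370,.018),("cork",241,314,.044)):pr(n,P("top",u*.7,v*.7,z))
E
```

```text
A1 [ 0.5751 -0.0281  0.5652 -0.1573]
 back [ 0.7258 -0.0493  0.7125 -0.1763]
 w 0.12953528203144213 0.12769135544520382 depth 0.17178309596113553 yaw 3.0656931276474007
A0.72 [ 0.5801 -0.0296  0.5701 -0.1604]
 back [ 0.7419 -0.0534  0.7282 -0.1842]
 w 0.1311985861676945 0.13148118693241914 depth 0.17242285590827833 yaw 3.0656931276474015
B1 [0.3773 0.3786 0.3704 0.2884]
 back [0.4951 0.3687 0.4886 0.279 ]
 w 0.09042277781302757 0.09001452459306192 depth 0.14463511576582197 yaw 3.0653159307543927
B0.72 [0.3798 0.3823 0.3728 0.291 ]
 back [0.5044 0.377  0.4977 0.2846]
 w 0.09158385592232084 0.09268612188655206 depth 0.1384548880953865 yaw 3.0653159307543936
valve
piv [0.626  0.2802 0.076 ]
end [0.5561 0.269  0.076 ]
foot [0.575  0.3183 0.008 ]
foot [0.584  0.2289 0.008 ]
foot [0.6729 0.2385 0.008 ]
foot [0.6647 0.3272 0.008 ]
pivS [0.6246 0.2883 0.076 ]
endS [0.5577 0.2731 0.072 ]
iodine [0.6563 0.074  0.096 ]
marker1 [0.4369 0.0642 0.01  ]
marker2 [0.3178 0.1061 0.01  ]
beaker [ 0.4269 -0.316   0.09  ]
tape [ 0.38   -0.1913  0.018 ]
cork [0.5178 0.4665 0.044 ]
```

Candidates for the pump drive, in full-frame top pixels: A at (336,178) is 130 mm wide, and B at (206,240) is 90 mm wide. A has the given size, and the enlarged crop confirms it. The valve's pivot is at about (0.625, 0.279), with yaw about +0.1. I'll square up the tool and start moving.

Request:
apply_moves --rows '[{"xyz": [0, 0, 0], "turn": 0.14}, {"xyz": [0, 0, 0], "turn": 0.14}, {"xyz": [0, 0, -20], "turn": 0.147}]' --gripper 0 --newtons 20

```text
time: 0.48
tool_pos: [0.1683, -0.4961, 0.2452]
tool_rot: [-3.137, 0.001, -0.105]
contact_force: [-0.2, -0.2, -0.0]
opening: 0.0664
```

```bash
cat >> h.py <<'E'
def rows(pts,yaw):
    """world waypoints (m) -> tool-frame shifts in mm"""
    c,s=np.cos(yaw),np.sin(yaw)
    for d in np.diff(np.array(pts),axis=0)*1000: print([round(c*d[0]+s*d[1],1),round(s*d[0]-c*d[1],1),round(-d[2],1)])
E
python3 - <<'E'
from h import *
from cell import robot
s=robot.observe();p=s["tool_pos"];yaw=s["tool_rot"][2];print(p,s["tool_rot"],s["opening"])
v=[.625,.279];yv=.105
def c(f,over=0,z=.054,r=.052):
    a=np.pi+yv+f; rad=np.array([np.cos(a),np.sin(a)]); n=np.array([-rad[1],rad[0]])
    nt=np.array([[np.cos(yaw),np.sin(yaw)],[-np.sin(yaw),np.cos(yaw)]])@n
    h=.0095*abs(nt[0])+.019*abs(nt[1]); return [*(v+r*rad-n*(.007+h-over)),z]
a=np.linspace(0,1.57,9)
P=[c(0,-.018)]+[c(f,.0) for f in a]+[c(1.57,.004)]
print(np.round(P,3))
print("travel");w=[p,[.42,-.25,.25],[.47,0,.25],[.5,.25,.25],[P[0][0],P[0][1],.2],P[0]];rows(w,yaw)
print("push");rows(P,yaw)
E
```

```text
[ 0.1683232  -0.49614277  0.24524642] [-3.13742061e+00  1.27612061e-03 -1.05017453e-01] 0.06640140076534418
[[0.569 0.319 0.054]
 [0.57  0.301 0.054]
 [0.567 0.291 0.054]
 [0.566 0.279 0.054]
 [0.568 0.267 0.054]
 [0.573 0.255 0.054]
 [0.581 0.244 0.054]
 [0.591 0.235 0.054]
 [0.604 0.229 0.054]
 [0.61  0.225 0.054]
 [0.614 0.226 0.054]]
travel
[np.float64(224.5), np.float64(-271.2), np.float64(-4.8)]
[np.float64(23.5), np.float64(-253.9), np.float64(-0.0)]
[np.float64(3.6), np.float64(-251.8), np.float64(-0.0)]
[np.float64(60.9), np.float64(-75.7), np.float64(50.0)]
[np.float64(0.0), np.float64(-0.0), np.float64(146.0)]
push
[np.float64(3.8), np.float64(17.6), np.float64(-0.0)]
[np.float64(-2.3), np.float64(10.8), np.float64(-0.0)]
[np.float64(0.2), np.float64(11.7), np.float64(-0.0)]
[np.float64(3.1), np.float64(12.0), np.float64(-0.0)]
[np.float64(6.1), np.float64(11.5), np.float64(-0.0)]
[np.float64(9.0), np.float64(10.0), np.float64(-0.0)]
[np.float64(11.6), np.float64(7.7), np.float64(-0.0)]
[np.float64(12.9), np.float64(4.7), np.float64(-0.0)]
[np.float64(7.1), np.float64(2.9), np.float64(-0.0)]
[np.float64(3.9), np.float64(-0.8), np.float64(-0.0)]
```

Request:
apply_moves --rows '[{"xyz": [37.4, -45.2, -1]}, {"xyz": [37.4, -45.2, -1]}, {"xyz": [37.4, -45.2, -1]}, {"xyz": [37.4, -45.2, -1]}, {"xyz": [37.4, -45.2, -1]}, {"xyz": [37.4, -45.2, 0]}, {"xyz": [5, -50.8, 0]}, {"xyz": [5, -50.8, 0]}, {"xyz": [5, -50.8, 0]}, {"xyz": [5, -50.8, 0]}]'

```text
invalid input at $.rows[0]: expected keys xyz, turn
```

Request:
apply_moves --rows '[{"xyz": [4, -50.8, 0]}, {"xyz": [1, -50.8, 0]}, {"xyz": [1, -50.8, 0]}, {"xyz": [1, -50.8, 0]}, {"xyz": [1, -50.8, 0]}, {"xyz": [1, -48.8, 0]}, {"xyz": [30, -38, 25]}, {"xyz": [30.9, -37.7, 25]}, {"xyz": [0, 0, 40]}, {"xyz": [0, 0, 0]}]'

```text
invalid input at $.rows[0]: expected keys xyz, turn
```

Request:
apply_moves --rows '[{"xyz": [37.4, -45.2, -1], "turn": 0}, {"xyz": [37.4, -45.2, -1], "turn": 0}, {"xyz": [37.4, -45.2, -1], "turn": 0}, {"xyz": [37.4, -45.2, -1], "turn": 0}, {"xyz": [37.4, -45.2, -1], "turn": 0}, {"xyz": [37.4, -45.2, 0], "turn": 0}, {"xyz": [5, -50.8, 0], "turn": 0}, {"xyz": [5, -50.8, 0], "turn": 0}, {"xyz": [5, -50.8, 0], "turn": 0}, {"xyz": [5, -50.8, 0], "turn": 0}]'

```text
time: 1.72
tool_pos: [0.4591, -0.048, 0.2515]
tool_rot: [3.142, 0.0, -0.1]
contact_force: [0.4, -1.3, 0.2]
opening: 0.0004
```

Request:
apply_moves --rows '[{"xyz": [4, -50.8, 0], "turn": 0}, {"xyz": [1, -50.8, 0], "turn": 0}, {"xyz": [1, -50.8, 0], "turn": 0}, {"xyz": [1, -50.8, 0], "turn": 0}, {"xyz": [1, -50.8, 0], "turn": 0}, {"xyz": [1, -48.8, 0], "turn": 0}, {"xyz": [30, -38, 25], "turn": 0}, {"xyz": [30.9, -37.7, 25], "turn": 0}, {"xyz": [0, 0, 40], "turn": 0}, {"xyz": [0, 0, 0], "turn": 0}]'

```text
time: 2.98
tool_pos: [0.5644, 0.3193, 0.1574]
tool_rot: [3.137, 0.008, -0.1]
contact_force: [0.3, 0.1, 0.1]
opening: 0.0003
```

Request:
apply_moves --rows '[{"xyz": [4.5, 0, 40], "turn": 0}, {"xyz": [0, 0, 40], "turn": 0}, {"xyz": [0, 0, 23], "turn": 0}, {"xyz": [0, 0, 0], "turn": 0}]'

```text
time: 3.48
tool_pos: [0.5706, 0.3189, 0.0588]
tool_rot: [3.141, 0.002, -0.101]
contact_force: [0.6, -0.8, -0.6]
opening: 0.0004
```

```bash
python3 - <<'E'
from cell import robot
import numpy as np
for n in("top","side"): np.savez(n+".npz",**robot.read_camera(n))
from h import *
tiles([('top',190,150,65,75,6,0,0),('side',195,215,65,60,6,400,0)],'pics/t2.png',800,460)
E
```

```text
(no output)
```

View pics/t2.png

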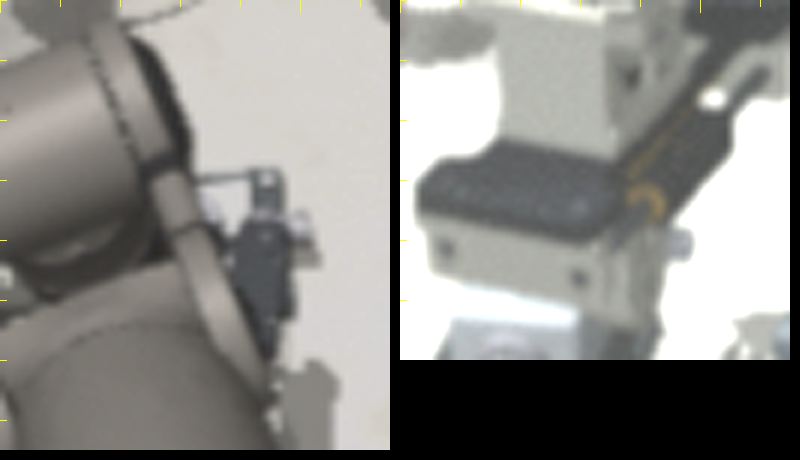

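The arm hides the valve, but the handle's end sticks out in the side view at about (242,256), clear of the fingers. Now I'll push it.

Request:
apply_moves --rows '[{"xyz": [2, 17, 2], "turn": 0}, {"xyz": [-2.3, 10.8, 0], "turn": 0}, {"xyz": [0.2, 11.7, 0], "turn": 0}, {"xyz": [3.1, 12, 0], "turn": 0}, {"xyz": [6.1, 11.5, 0], "turn": 0}]'

```text
time: 4.2
tool_pos: [0.5739, 0.255, 0.0568]
tool_rot: [3.141, 0.0, -0.1]
contact_force: [0.9, 0.5, 0.8]
opening: 0.0001
```

Request:
apply_moves --rows '[{"xyz": [9, 10, 0], "turn": 0}, {"xyz": [11.6, 7.7, 0], "turn": 0}, {"xyz": [12.9, 4.7, 0], "turn": 0}, {"xyz": [7.1, 2.9, 0], "turn": 0}, {"xyz": [3, -0.8, 0], "turn": 0}, {"xyz": [0, 0, 0], "turn": 0}]'

```text
time: 4.95
tool_pos: [0.6136, 0.2263, 0.0562]
tool_rot: [3.139, 0.003, -0.1]
contact_force: [-5.6, -4.6, 1.9]
opening: 0.0004
```

Request:
apply_moves --rows '[{"xyz": [3, 0, 0], "turn": 0}, {"xyz": [2, 0, 0], "turn": 0}, {"xyz": [0, 0, 0], "turn": 0}]'

```text
time: 5.32
tool_pos: [0.6143, 0.2262, 0.056]
tool_rot: [3.137, 0.012, -0.099]
contact_force: [-18.7, -3.6, 10.4]
opening: 0.0008
```

Request:
apply_moves --rows '[{"xyz": [-25, 10, 0], "turn": 0}, {"xyz": [-20, 10, -40], "turn": 0}, {"xyz": [-20, 30, -60], "turn": 0}, {"xyz": [-10, 50, -30], "turn": 0}, {"xyz": [-10, 60, 0], "turn": 0}, {"xyz": [-5, 60, 0], "turn": 0}, {"xyz": [0, 0, 0], "turn": 0}]'

```text
time: 6.2
tool_pos: [0.5105, 0.0163, 0.1808]
tool_rot: [3.14, -0.001, -0.105]
contact_force: [0.1, 0.2, 0.2]
opening: 0.0007
```

```bash
python3 - <<'E'
from cell import robot
import numpy as np
for n in("top","side"): np.savez(n+".npz",**robot.read_camera(n))
from h import *
tiles([('top',190,150,65,75,6,0,0),('side',195,215,65,60,6,400,0)],'pics/t3.png',800,460)
s=robot.observe();print(s["tool_pos"],s["tool_rot"])
E
```

```text
[0.51106922 0.01953529 0.18061136] [-3.14146058e+00 -1.11182086e-03 -1.01711041e-01]
```

View pics/t3.png

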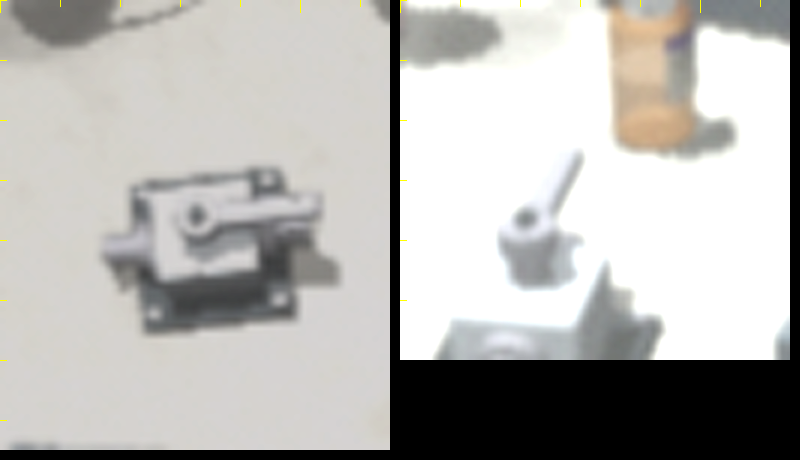

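The handle now lies along the pipe: top pixels (223,186) to (242,184). Next I'll refine the drive pose and find out what the tool does at its reach limit, high up in free air.

```bash
python3 - <<'E'
from h import *
print("side front-left top",onz("side",273,202.4,.07),"top front-left",onz("top",314,200,.07))
print("side back-left top panel",onz("side",210+80/5,150+108/5,.153),"top",onz("top",320.6,149.3,.153))
o=np.array([.620,-.098]);yw=-.10
c,s=np.cos(yw),np.sin(yw)
for nm,p in dict(fl=(-.05,.065,.07),fr=(-.05,-.065,.07),bl=(.105,.065,.153),br=(.105,-.065,.153)).items():
    X=[o[0]+c*p[0]-s*p[1],o[1]+s*p[0]+c*p[1],p[2]]
    print(nm,np.round(X,3),proj("top",X).round(1),proj("side",X).round(1))
E
```

```text
side front-left top [ 0.57073316 -0.04121956  0.07      ] top front-left [ 0.57505252 -0.02811396  0.07      ]
side back-left top panel [ 0.72044063 -0.04580456  0.153     ] top [ 0.72480842 -0.04797154  0.153     ]
fl [ 0.577 -0.028  0.07 ] [314.1 199.5] [269.9 204. ]
fr [ 0.564 -0.158  0.07 ] [352.5 202.8] [284.8 187.7]
bl [ 0.731 -0.044  0.153] [319.3 147.5] [222.5 171.5]
br [ 0.718 -0.173  0.153] [359.  150.8] [240.6 157.6]
```

Request:
apply_moves --rows '[{"xyz": [10, 20, -60], "turn": 0}, {"xyz": [20, 20, -58], "turn": 0}, {"xyz": [20, 20, -58], "turn": 0}, {"xyz": [20, 20, -58], "turn": 0}, {"xyz": [60, 0, 0], "turn": 0}, {"xyz": [60, 0, 0], "turn": 0}, {"xyz": [60, 0, 0], "turn": 0}, {"xyz": [0, 0, 0], "turn": 0}]'

```text
time: 7.3
tool_pos: [0.7229, -0.0783, 0.4004]
tool_rot: [-3.141, 0.002, -0.098]
contact_force: [-0.8, 0.3, -1.3]
opening: -0.0002
```

Request:
apply_moves --rows '[{"xyz": [0, 0, -30], "turn": 0}, {"xyz": [30, 0, -30], "turn": 0}, {"xyz": [40, 0, 0], "turn": 0}, {"xyz": [40, 0, 0], "turn": 0}, {"xyz": [40, 0, 0], "turn": 0}, {"xyz": [0, 0, 0], "turn": 0}]'

```text
time: 8.05
tool_pos: [0.7652, -0.0825, 0.3996]
tool_rot: [3.141, -0.095, -0.099]
contact_force: [0.8, 0.7, 0.1]
opening: 0.0002
```

At the reach limit the tool tips outward (pitch -0.095), which gives the slant the lip needs. I'll see how far it goes.

Request:
apply_moves --rows '[{"xyz": [50, 0, -5], "turn": 0}, {"xyz": [50, 0, -5], "turn": 0}, {"xyz": [50, 0, -5], "turn": 0}, {"xyz": [50, 0, -5], "turn": 0}, {"xyz": [0, 0, 0], "turn": 0}]'

```text
time: 8.68
tool_pos: [0.8282, -0.0883, 0.3661]
tool_rot: [3.14, -0.217, -0.099]
contact_force: [0.3, -1.0, -0.6]
opening: 0.0005
```

Request:
apply_moves --rows '[{"xyz": [-50, 0, 0], "turn": 0}, {"xyz": [-50, 0, 0], "turn": 0}, {"xyz": [-50, 0, 0], "turn": 0}, {"xyz": [0, 0, -50], "turn": 0}, {"xyz": [0, 0, 0], "turn": 0}]'

```text
time: 9.3
tool_pos: [0.7138, -0.078, 0.4009]
tool_rot: [3.139, -0.225, -0.099]
contact_force: [0.8, -0.0, 1.7]
opening: 0.0007
```

Request:
apply_moves --rows '[{"xyz": [20, 0, -50], "turn": 0}, {"xyz": [20, 0, -50], "turn": 0}, {"xyz": [20, 0, -50], "turn": 0}, {"xyz": [20, 0, -50], "turn": 0}, {"xyz": [20, 0, -50], "turn": 0}, {"xyz": [20, 0, -50], "turn": 0}, {"xyz": [0, 0, 0], "turn": 0}]'

```text
time: 10.18
tool_pos: [0.6684, -0.0725, 0.6018]
tool_rot: [3.138, -0.32, -0.099]
contact_force: [-0.5, 0.2, 0.5]
opening: 0.0003
```

Request:
apply_moves --rows '[{"xyz": [60, 0, 0], "turn": 0}, {"xyz": [60, 0, 0], "turn": 0}, {"xyz": [60, 0, 0], "turn": 0}, {"xyz": [60, 0, 0], "turn": 0}, {"xyz": [60, 0, 0], "turn": 0}, {"xyz": [0, 0, 0], "turn": 0}]'

```text
time: 10.92
tool_pos: [0.7944, -0.0845, 0.5476]
tool_rot: [3.138, -0.485, -0.099]
contact_force: [-0.3, 0.5, -0.0]
opening: 0.0003
```

Request:
apply_moves --rows '[{"xyz": [50, 0, -30], "turn": 0}, {"xyz": [50, 0, -30], "turn": 0}, {"xyz": [50, 0, -30], "turn": 0}, {"xyz": [0, 0, 0], "turn": 0}]'

```text
time: 11.42
tool_pos: [0.7827, -0.0822, 0.611]
tool_rot: [3.136, -0.603, -0.098]
contact_force: [-0.4, 1.1, 0.6]
opening: 0.0005
```

```bash
cat >> h.py <<'E'
from scipy.spatial.transform import Rotation as Rot
def drows(pts,o=(.617,-.099),yaw=-.10):
    """drive-frame waypoints mm (x,z) on mid line -> tool-frame shifts in mm from current pose"""
    from cell import robot
    s=robot.observe(); R=Rot.from_euler("xyz",s["tool_rot"]).as_matrix(); p=np.array(s["tool_pos"])
    print(p.round(4),s["tool_rot"].round(3))
    for x,z in pts:
        q=np.array([o[0]+x/1e3*np.cos(yaw),o[1]+x/1e3*np.sin(yaw),z/1e3]); print((x,z),q.round(3),(R.T@(q-p)*1000).round(1).tolist()); p=q
E
python3 -c "
from h import *
drows([(-60,400),(-120,200),(-100,60),(-85,42),(-56,42)])"
```

```text
[ 0.7827 -0.0822  0.611 ] [ 3.136 -0.603 -0.098]
(-60, 400) [ 0.557 -0.093  0.4  ] [-303.6, 32.6, 47.3]
(-120, 200) [ 0.498 -0.087  0.2  ] [-162.8, -0.8, 130.7]
(-100, 60) [ 0.517 -0.089  0.06 ] [-62.9, -0.6, 126.7]
(-85, 42) [ 0.532 -0.091  0.042] [2.1, -0.1, 23.3]
(-56, 42) [ 0.561 -0.093  0.042] [23.9, -0.0, 16.4]
```

Request:
apply_moves --rows '[{"xyz": [-50.6, 5.4, 7.9], "turn": 0}, {"xyz": [-50.6, 5.4, 7.9], "turn": 0}, {"xyz": [-50.6, 5.4, 7.9], "turn": 0}, {"xyz": [-50.6, 5.4, 7.9], "turn": 0}, {"xyz": [-50.6, 5.4, 7.9], "turn": 0}, {"xyz": [-50.6, 5.4, 7.9], "turn": 0}, {"xyz": [-40.7, 0, 32.7], "turn": 0}, {"xyz": [-40.7, 0, 32.7], "turn": 0}, {"xyz": [-40.7, 0, 32.7], "turn": 0}, {"xyz": [-40.7, 0, 32.7], "turn": 0}]'

```text
time: 12.68
tool_pos: [0.5364, -0.0888, 0.234]
tool_rot: [3.136, -0.6, -0.097]
contact_force: [0.8, 0.0, -0.3]
opening: 0.0003
```

Request:
apply_moves --rows '[{"xyz": [0, 0, 0], "turn": 0}]'

```text
time: 12.8
tool_pos: [0.5341, -0.0876, 0.231]
tool_rot: [3.14, -0.591, -0.099]
contact_force: [0.4, -0.6, 1.5]
opening: 0.0004
```

```bash
python3 -c "
from h import *
drows([(-100,60),(-85,42),(-56,42)])"
```

```text
[ 0.5341 -0.0876  0.231 ] [ 3.14  -0.591 -0.099]
(-100, 60) [ 0.517 -0.089  0.06 ] [-108.9, 2.9, 132.8]
(-85, 42) [ 0.532 -0.091  0.042] [2.4, -0.0, 23.3]
(-56, 42) [ 0.561 -0.093  0.042] [24.1, 0.0, 16.2]
```

Request:
apply_moves --rows '[{"xyz": [-36, 0.7, 20], "turn": 0}, {"xyz": [-22, 0.7, 34], "turn": 0}, {"xyz": [-22, 0.7, 34], "turn": 0}, {"xyz": [-22, 0.7, 34], "turn": 0}, {"xyz": [-7, 0, 11], "turn": 0}, {"xyz": [2.4, 0, 23], "turn": 0}, {"xyz": [0, 0, 0], "turn": 0}]'

```text
time: 13.68
tool_pos: [0.5335, -0.1099, 0.0826]
tool_rot: [-3.083, -0.59, -0.096]
contact_force: [-0.6, -0.1, -0.4]
opening: 0.0003
```

```bash
python3 - <<'E'
from cell import robot
import numpy as np
for n in("top","side"): np.savez(n+".npz",**robot.read_camera(n))
from h import *
drows([(-54,42)])
o=np.array([.617,-.099]);yw=-.10;c,s=np.cos(yw),np.sin(yw)
for x,y,z in((-58,25,76),(-58,0,76),(-50,65,70),(-50,35,70)):
    print((x,y,z),proj("side",[o[0]+(c*x-s*y)/1e3,o[1]+(s*x+c*y)/1e3,z/1e3]).round(1))
tiles([('side',215,140,100,75,8,0,0)],'pics/t4.png')
E
```

```text
[ 0.5318 -0.109   0.0826] [-3.084 -0.588 -0.095]
(-54, 42) [ 0.563 -0.094  0.042] [2.3, -15.3, 51.3]
(-58, 25, 76) [278.2 197.3]
(-58, 0, 76) [281.  194.1]
(-50, 65, 70) [271.  203.9]
(-50, 35, 70) [274.6 200. ]
```

View pics/t4.png

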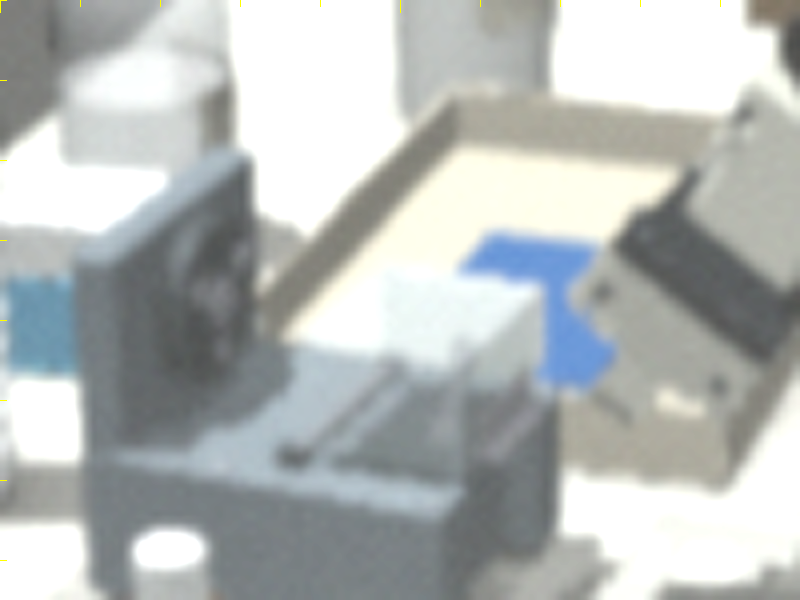

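The guard is shut (front wall at about (282,180)) and the tool is in front of it, stopped at z = 83 mm. That looks like a joint limit, so I'll check.

```bash
python3 - <<'E'
from cell import robot
s=robot.observe();print(s["qpos"].round(3))
E
```

```text
[-0.51   0.395  2.168  1.397  0.284 -0.175]
```

Request:
apply_moves --rows '[{"xyz": [0, 0, -50], "turn": 0}, {"xyz": [20, -10, -50], "turn": 0}, {"xyz": [40, -10, -40], "turn": 0}, {"xyz": [0, 0, 0], "turn": 0}]'

```text
time: 14.28
tool_pos: [0.5149, -0.0956, 0.2093]
tool_rot: [-3.077, -0.604, -0.089]
contact_force: [-0.4, -0.3, -0.2]
opening: 0.0003
```

```bash
python3 - <<'E'
from cell import robot
s=robot.observe();print(s["qpos"].round(4),s["tool_pos"],s["tool_rot"])
E
```

```text
[-0.5123  0.1092  2.0717  0.6389  0.5103  0.6348] [ 0.51491437 -0.09562683  0.20926118] [-3.07724381 -0.60414458 -0.08940714]
```

Request:
apply_moves --rows '[{"xyz": [50, 0, -20], "turn": 0}, {"xyz": [50, 0, -20], "turn": 0}, {"xyz": [0, 0, 0], "turn": 0}]'

```text
time: 14.65
tool_pos: [0.5752, -0.1039, 0.2969]
tool_rot: [-3.075, -0.602, -0.09]
contact_force: [-0.8, -0.3, -0.0]
opening: 0.0006
```

```bash
python3 - <<'E'
from cell import robot
s=robot.observe();print(s["qpos"].round(4),s["tool_pos"],s["tool_rot"])
E
```

```text
[-0.4572  0.1146  1.7873  0.4077  0.7323  0.9486] [ 0.57520517 -0.10386013  0.29687086] [-3.07468721 -0.60227873 -0.09044639]
```

```bash
cat > fk.py <<'E'
import numpy as np
from scipy.spatial.transform import Rotation as Rot
from scipy.optimize import least_squares
D=[([-1.38998,.34269,1.52493,0,1.2754,-.146],[.1685,-.49684,.22609],[-3.14018,-.0002,.32682]),
([-.51,.395,2.168,1.397,.284,-.175],[.5318,-.109,.0826],[-3.084,-.588,-.095]),
([-.5123,.1092,2.0717,.6389,.5103,.6348],[.51491,-.09563,.20926],[-3.07724,-.60414,-.08941]),
([-.4572,.1146,1.7873,.4077,.7323,.9486],[.57521,-.10386,.29687],[-3.07469,-.60228,-.09045])]
r=Rot.from_euler
def fk(q,p):
    h,d,L1,L2,L3,a=p; R=r("z",q[0]); x=R.apply([0,d,h]); R=R*r("y",q[1]); x=x+R.apply([0,0,L1]); R=R*r("y",q[2]); x=x+R.apply([a,0,L2])
    R=R*r("z",q[3])*r("y",q[4]); x=x+R.apply([0,0,L3]); return x,R*r("z",q[5]+np.pi/2)
f=least_squares(lambda p:np.concatenate([fk(q,p)[0]-x for q,x,_ in D]),[.2,.077,.4,.4,.3,0]); P=f.x
lo=np.array([-2.53,-.77,.04,-1,.28,-3.11]);hi=np.array([2.53,2.02,2.7,4.14,2.66,3.11])
def ik(x,rpy,q0=[-.45,.4,2,0,.6,.5]):
    T=r("xyz",rpy)
    g=lambda q:np.r_[(fk(q,P)[0]-x)*5,(T.inv()*fk(q,P)[1]).as_rotvec()]
    s=least_squares(g,np.clip(q0,lo+.01,hi-.01),bounds=(lo,hi)); return s.x,np.linalg.norm(s.fun)
if __name__=="__main__":
    print(P.round(4),f.fun.round(4))
    for q,_,e in D: print(np.round((r("xyz",e).inv()*fk(q,P)[1]).as_rotvec(),3))
    o=np.array([.617,-.099])
    for al in(.6,.5,.4,.35,.3,.25,.2):
        for X,z in((-56,45),(-52,75),(-25,98)):
            q,e=ik([o[0]+X*.995e-3,o[1]-X*.1e-3,z/1e3],[np.pi,-al,-.1]); print(al,X,z,q.round(2),round(e,4))
E
python3 fk.py
```

```text
[0.2233 0.0765 0.5057 0.3798 0.318  0.0465] [ 0.0001  0.      0.     -0.0001 -0.0002  0.0001  0.      0.0001 -0.0001
  0.0001  0.     -0.    ]
[-0.  0.  0.]
[-0.     0.001  0.   ]
[-0. -0. -0.]
[-0.  0.  0.]
0.6 -56 45 [-0.42  0.52  2.19  2.27  0.28 -0.98] 0.0526
0.6 -52 75 [-0.46  0.45  2.14  1.69  0.28 -0.43] 0.0804
0.6 -25 98 [-0.4   0.43  1.99  0.82  0.28  0.51] 0.0601
0.5 -56 45 [-0.4   0.5   2.01  0.7   0.28  0.62] 0.0748
0.5 -52 75 [-0.38  0.44  2.01  0.55  0.28  0.79] 0.0327
0.5 -25 98 [-0.35  0.43  1.94  0.41  0.3   0.95] 0.0
0.4 -56 45 [-0.36  0.5   1.98  0.35  0.29  0.99] 0.0
0.4 -52 75 [-0.35  0.45  1.95  0.27  0.37  1.08] 0.0
0.4 -25 98 [-0.34  0.45  1.86  0.21  0.46  1.16] 0.0
0.35 -56 45 [-0.35  0.51  1.94  0.24  0.36  1.12] 0.0
0.35 -52 75 [-0.35  0.46  1.9   0.19  0.45  1.16] 0.0
0.35 -25 98 [-0.33  0.46  1.81  0.15  0.54  1.22] 0.0
0.3 -56 45 [-0.34  0.52  1.89  0.16  0.44  1.19] 0.0
0.3 -52 75 [-0.34  0.47  1.86  0.14  0.52  1.22] 0.0
0.3 -25 98 [-0.32  0.47  1.76  0.11  0.61  1.26] 0.0
0.25 -56 45 [-0.33  0.53  1.85  0.11  0.52  1.25] 0.0
0.25 -52 75 [-0.33  0.49  1.81  0.1   0.6   1.27] 0.0
0.25 -25 98 [-0.32  0.49  1.72  0.08  0.69  1.29] 0.0
0.2 -56 45 [-0.32  0.54  1.8   0.08  0.6   1.29] 0.0
0.2 -52 75 [-0.32  0.5   1.77  0.07  0.68  1.3 ] 0.0
0.2 -25 98 [-0.31  0.51  1.67  0.06  0.77  1.32] 0.0
```

```bash
cat > sim.py <<'E'
from fk import *
def step(x,R,q,d,w):
    T=R; X=x+R.apply(np.array(d)/1e3)
    g=lambda q:np.r_[(fk(q,P)[0]-X)*w,(T.inv()*fk(q,P)[1]).as_rotvec()]
    q=least_squares(g,np.clip(q,lo+1e-4,hi-1e-4),bounds=(lo,hi)).x; x,R=fk(q,P); return x,R,q
def run(x,rpy,q,rows,w):
    R=r("xyz",rpy)
    for d in rows: x,R,q=step(x,R,q,d,w)
    return x,R,q
if __name__=="__main__":
    for w in(1,2,3,5,10,20):
        x0=np.array([.7229,-.0783,.4004]);rp=[np.pi,0,-.098];q=ik(x0,rp,[-.2,.9,.5,0,1.5,1.3])[0]
        x,R,q=run(x0,rp,q,[(0,0,-30),(30,0,-30)]+[(40,0,0)]*3,w);print(w,x.round(3),R.as_euler("xyz").round(3),end=" ")
        x,R,q=run(x,R.as_euler("xyz"),q,[(50,0,-5)]*4,w);print(x.round(3),R.as_euler("xyz").round(3))
        # pull-in trials
        s=D[3]
        for nm,rw in(("in",[(-40,0,0)]*8),("inflat",[(-41,0,28)]*0+[(-41,0,-28)]*8),("down",[(-28,0,41)]*6),("indown",[(-50,0,20)]*6)):
            x,R,q=run(np.array(s[1]),s[2],np.array(s[0]),rw,w);print("   ",nm,x.round(3),R.as_euler("xyz").round(3),q.round(2))
E
python3 sim.py
```

```text
1 [ 0.757 -0.081  0.383] [ 3.141 -0.037 -0.098] [ 0.805 -0.084  0.328] [ 3.141 -0.087 -0.098]
    in [ 0.313 -0.08   0.116] [-3.075 -0.602 -0.09 ] [-1.08 -0.03  2.64  1.21  0.58 -0.51]
    inflat [ 0.182 -0.087  0.295] [-3.073 -0.601 -0.09 ] [-2.53 -0.7   2.29  0.36  2.05 -0.8 ]
    down [ 0.572 -0.094 -0.003] [-3.066 -0.607 -0.091] [-0.45  0.64  2.13  2.16  0.33 -0.91]
    indown [ 0.397 -0.08   0.028] [-3.075 -0.602 -0.09 ] [-0.71  0.48  2.58  2.31  0.54 -1.36]
2 [ 0.776 -0.083  0.401] [ 3.14  -0.129 -0.098] [ 0.848 -0.089  0.383] [ 3.139 -0.3   -0.098]
    in [ 0.313 -0.08   0.116] [-3.075 -0.602 -0.09 ] [-1.08 -0.03  2.64  1.21  0.58 -0.51]
    inflat [ 0.181 -0.086  0.295] [-3.07  -0.599 -0.09 ] [-2.53 -0.7   2.29  0.36  2.05 -0.81]
    down [ 0.576 -0.09  -0.001] [-3.061 -0.609 -0.091] [-0.44  0.64  2.13  2.14  0.33 -0.89]
    indown [ 0.397 -0.08   0.028] [-3.075 -0.602 -0.09 ] [-0.71  0.48  2.58  2.31  0.54 -1.36]
3 [ 0.797 -0.085  0.422] [ 3.14  -0.23  -0.098] [ 0.89  -0.093  0.448] [ 3.137 -0.527 -0.097]
    in [ 0.313 -0.08   0.116] [-3.075 -0.602 -0.09 ] [-1.08 -0.03  2.6
[... 1009 characters left out ...]
.09 ] [-2.53 -0.7   2.29  0.34  2.06 -0.81]
    down [ 0.578 -0.087 -0.001] [-3.057 -0.61  -0.091] [-0.43  0.64  2.12  2.14  0.33 -0.88]
    indown [ 0.397 -0.08   0.028] [-3.075 -0.602 -0.09 ] [-0.71  0.48  2.58  2.31  0.54 -1.36]
20 [ 0.862 -0.092  0.494] [ 3.136 -0.539 -0.096] [ 0.985 -0.103  0.642] [ 3.123 -1.153 -0.086]
    in [ 0.313 -0.08   0.116] [-3.075 -0.602 -0.09 ] [-1.08 -0.03  2.64  1.21  0.58 -0.51]
    inflat [ 0.179 -0.083  0.295] [-3.059 -0.592 -0.089] [-2.53 -0.7   2.28  0.34  2.06 -0.81]
    down [ 0.578 -0.087 -0.001] [-3.057 -0.61  -0.091] [-0.43  0.64  2.12  2.14  0.33 -0.88]
    indown [ 0.397 -0.08   0.028] [-3.075 -0.602 -0.09 ] [-0.71  0.48  2.58  2.31  0.54 -1.36]
```

```bash
cat > s2.py <<'E'
from sim import *
s=D[3]; R0=r("xyz",s[2]); tz=R0.apply([0,0,1]); ph=np.arctan2(tz[1],tz[0]); print("lean az",ph,"lean",np.arccos(-tz[2]))
for w in(1.3,1.7,2.2):
  for name,dirw in(("in",(-1,0)),("down",(0,-1)),("indn",(-.7,-.7)),("inup",(-.8,.5))):
    x=np.r_[r("z",ph).apply([.50,.0765,0])[:2],.22]
    q,e=ik(x,s[2],[ph,.1,2.0,0.0,.5,.9+ph]); R=fk(q,P)[1]; out=[]
    for k in range(8):
        dw=r("z",ph).apply([dirw[0]*.03,0,dirw[1]*.03])*1000
        x,R,q=step(x,R,q,R.inv().apply(dw),w); out.append((round(float(np.arccos(-R.apply([0,0,1])[2])),2),round(q[3],2)))
    print(w,name,round(e,4),x.round(3),q.round(2),out)
E
python3 s2.py
```

```text
lean az 0.027273141595479375 lean 0.6055264251633928
1.3 in 0.0 [0.258 0.084 0.22 ] [ 0.03 -0.54  2.47  0.    0.61  1.67] [(0.61, np.float64(0.0)), (0.61, np.float64(0.0)), (0.61, np.float64(0.0)), (0.61, np.float64(0.0)), (0.61, np.float64(0.0)), (0.61, np.float64(0.0)), (0.61, np.float64(0.0)), (0.61, np.float64(0.0))]
1.3 down 0.0 [0.527 0.102 0.116] [ 0.06  0.32  2.07 -0.1   0.28  1.79] [(0.61, np.float64(0.0)), (0.59, np.float64(-0.01)), (0.57, np.float64(-0.02)), (0.55, np.float64(-0.03)), (0.54, np.float64(-0.04)), (0.52, np.float64(-0.06)), (0.5, np.float64(-0.08)), (0.48, np.float64(-0.1))]
1.3 indn 0.0 [0.323 0.081 0.155] [-0.01 -0.17  2.49  0.07  0.28  1.57] [(0.61, np.float64(0.0)), (0.6, np.float64(-0.0)), (0.59, np.float64(-0.0)), (0.57, np.float64(-0.0)), (0.56, np.float64(0.0)), (0.55, np.float64(0.01)), (0.55, np.float64(0.04)), (0.54, np.float64(0.07))]
1.3 inup 0.0 [0.306 0.085 0.34 ] [ 0.03 -0.52  2.13  0.    0.93  1.67] [(0.61, np.float64(0.0)), (0.61, np.float64(0.0)), (0.61, np.float64(0.0)), (0.61, np.float64(0.0)), (0.61, np.float64(0.0)), (0.61, np.float64(0
[... 1568 characters left out ...]
oat64(-0.02)), (0.51, np.float64(-0.04)), (0.48, np.float64(-0.05)), (0.45, np.float64(-0.07)), (0.42, np.float64(-0.1)), (0.39, np.float64(-0.12))]
2.2 indn 0.0 [0.329 0.085 0.131] [ 0.03 -0.06  2.46  0.    0.28  1.66] [(0.61, np.float64(0.0)), (0.59, np.float64(-0.0)), (0.57, np.float64(-0.0)), (0.54, np.float64(-0.01)), (0.52, np.float64(-0.01)), (0.5, np.float64(-0.01)), (0.48, np.float64(-0.0)), (0.46, np.float64(0.0))]
2.2 inup 0.0 [0.306 0.085 0.34 ] [ 0.03 -0.52  2.13  0.    0.93  1.67] [(0.61, np.float64(0.0)), (0.61, np.float64(0.0)), (0.61, np.float64(0.0)), (0.61, np.float64(0.0)), (0.61, np.float64(0.0)), (0.61, np.float64(0.0)), (0.61, np.float64(0.0)), (0.61, np.float64(0.0))]
```

```bash
cat >> h.py <<'E'
def wrows(pts):
    from cell import robot
    s=robot.observe(); R=Rot.from_euler("xyz",s["tool_rot"]).as_matrix(); p=np.array(s["tool_pos"]); print(p,s["tool_rot"])
    for q in pts: q=np.array(q); print(q,(R.T@(q-p)*1000).round(1).tolist()); p=q
E
python3 -c "
from h import *
wrows([(.498,.09,.22),(.498,.09,.17)])"
```

```text
[ 0.57520517 -0.10386013  0.29687086] [-3.07468721 -0.60227873 -0.09044639]
[0.498 0.09  0.22 ] [-121.3, -185.0, 22.3]
[0.498 0.09  0.17 ] [-28.3, 2.8, 41.1]
```

Request:
apply_moves --rows '[{"xyz": [-30.3, -46.2, 5.6], "turn": 0}, {"xyz": [-30.3, -46.2, 5.6], "turn": 0}, {"xyz": [-30.3, -46.2, 5.6], "turn": 0}, {"xyz": [-30.3, -46.2, 5.6], "turn": 0}, {"xyz": [0, 0, 0], "turn": 0}, {"xyz": [-28.3, 2.8, 41], "turn": 0}, {"xyz": [-27, 2.8, 42], "turn": 0}, {"xyz": [-26, 2.8, 43], "turn": 0}, {"xyz": [-25, 2.8, 43], "turn": 0}]'

```text
time: 15.78
tool_pos: [0.5143, 0.0928, 0.1096]
tool_rot: [-3.095, -0.459, -0.085]
contact_force: [0.3, -0.6, -0.2]
opening: 0.0004
```

```bash
python3 -c "
from h import *
from cell import robot
print(robot.observe()['qpos'].round(3))
wrows([])"
```

```text
[ 0.036  0.307  2.091 -0.025  0.283  1.703]
[0.51431584 0.09282559 0.10958605] [-3.0948241  -0.45856274 -0.08493391]
```

Request:
apply_moves --rows '[{"xyz": [-23, 2, 45], "turn": 0}, {"xyz": [-21, 2, 45], "turn": 0}, {"xyz": [0, 0, 0], "turn": 0}, {"xyz": [0, 0, -50], "turn": 0}, {"xyz": [0, 0, -50], "turn": 0}, {"xyz": [0, 0, 0], "turn": 0}]'

```text
time: 16.52
tool_pos: [0.495, 0.1003, 0.1544]
tool_rot: [-3.111, -0.392, -0.082]
contact_force: [0.4, -0.6, 0.2]
opening: 0.0007
```

```bash
python3 -c "
from h import *
from cell import robot
print(robot.observe()['qpos'].round(3))
drows([(-80,150),(-80,55),(-58,45)])
import fk
s=robot.observe();o=np.array([.617,-.099])
q=s['qpos']
for X,z in((-80,55),(-56,45),(-52,75),(-25,98)):
    q,e=fk.ik([o[0]+X*.995e-3,o[1]-X*.1e-3,z/1e3],s['tool_rot'],q); print(X,z,q.round(2),round(e,4))
"
```

```text
[ 0.064  0.214  2.017 -0.05   0.518  1.749]
[0.495  0.1003 0.1544] [-3.111 -0.392 -0.082]
(-80, 150) [ 0.537 -0.091  0.15 ] [51.8, 188.0, 20.3]
(-80, 55) [ 0.537 -0.091  0.055] [-36.3, 2.7, 87.7]
(-58, 45) [ 0.559 -0.093  0.045] [16.5, 1.0, 17.6]
-80 55 [-0.4   0.46  2.03  0.48  0.33  0.82] 0.0
-56 45 [-0.38  0.5   1.97  0.46  0.33  0.86] 0.0
-52 75 [-0.38  0.45  1.94  0.37  0.41  0.96] 0.0
-25 98 [-0.36  0.45  1.84  0.29  0.49  1.05] 0.0
```

Request:
apply_moves --rows '[{"xyz": [13, 47, 5], "turn": 0}, {"xyz": [13, 47, 5], "turn": 0}, {"xyz": [13, 47, 5], "turn": 0}, {"xyz": [12.8, 47, 5.3], "turn": 0}, {"xyz": [0, 0, 0], "turn": 0}, {"xyz": [-12, 0.9, 29], "turn": 0}, {"xyz": [-12, 0.9, 29], "turn": 0}, {"xyz": [-12, 0.9, 29], "turn": 0}, {"xyz": [0, 0, 0], "turn": 0}]'

```text
time: 17.65
tool_pos: [0.5336, -0.0894, 0.049]
tool_rot: [-3.11, -0.379, -0.082]
contact_force: [-0.1, 0.4, 0.0]
opening: 0.0005
```

```bash
python3 - <<'E'
from cell import robot
import numpy as np
for n in("top","side"): np.savez(n+".npz",**robot.read_camera(n))
from h import *
drows([(-66,50),(-60,50),(-60,78),(-45,97)])
tiles([('side',235,130,80,60,6,0,0),('top',300,150,55,80,5,490,0)],'pics/t5.png',800,410)
E
```

```text
[ 0.5358 -0.0904  0.0517] [-3.112 -0.384 -0.081]
(-66, 50) [ 0.551 -0.092  0.05 ] [13.8, 1.0, 7.4]
(-60, 50) [ 0.557 -0.093  0.05 ] [5.6, 0.2, 2.2]
(-60, 78) [ 0.557 -0.093  0.078] [10.5, -0.8, -25.9]
(-45, 97) [ 0.572 -0.095  0.097] [21.0, -0.1, -12.0]
```

View pics/t5.png

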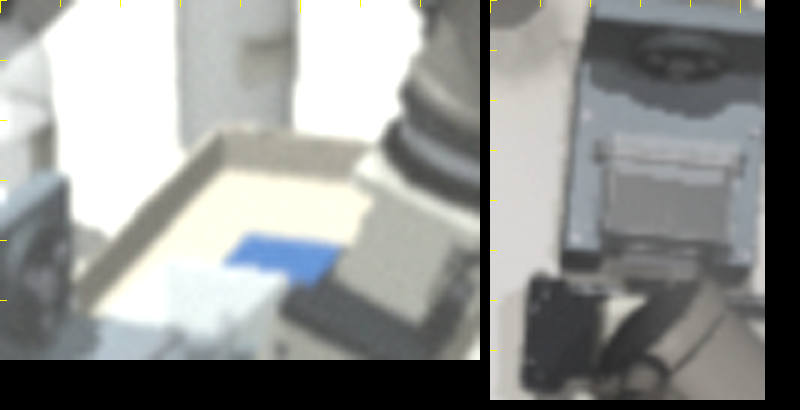

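Request:
apply_moves --rows '[{"xyz": [10, 1, 6.2], "turn": 0}, {"xyz": [3.7, 0.2, 1.5], "turn": 0}, {"xyz": [3.7, 0, 1.5], "turn": 0}, {"xyz": [0, 0, 0], "turn": 0}]'

```text
time: 18.25
tool_pos: [0.5557, -0.0934, 0.0494]
tool_rot: [-3.112, -0.385, -0.081]
contact_force: [0.3, -0.1, -0.5]
opening: 0.0003
```

Request:
apply_moves --rows '[{"xyz": [2.8, 0, 1.1], "turn": 0}, {"xyz": [0, 0, 0], "turn": 0}]'

```text
time: 18.5
tool_pos: [0.5585, -0.0936, 0.0493]
tool_rot: [-3.112, -0.384, -0.081]
contact_force: [-0.3, -0.4, 0.4]
opening: 0.0004
```

Request:
apply_moves --rows '[{"xyz": [2.8, 0, 1.1], "turn": 0}, {"xyz": [0, 0, 0], "turn": 0}]'

```text
time: 18.75
tool_pos: [0.5604, -0.0934, 0.0486]
tool_rot: [-3.111, -0.382, -0.081]
contact_force: [-2.8, 0.1, 0.3]
opening: 0.0004
```

Contact at the lip (2.8 N) puts the drive about 2 mm further back than I had it. Lifting.

Request:
apply_moves --rows '[{"xyz": [3, 0, -9], "turn": 0}, {"xyz": [3.7, 0, -9.2], "turn": 0}, {"xyz": [3.7, 0, -9.2], "turn": 0}, {"xyz": [0, 0, 0], "turn": 0}]'

```text
time: 19.25
tool_pos: [0.5611, -0.0947, 0.0798]
tool_rot: [-3.113, -0.386, -0.081]
contact_force: [-1.0, -0.8, -1.1]
opening: 0.0004
```

```bash
python3 - <<'E'
from cell import robot
import numpy as np
for n in("top","side"): np.savez(n+".npz",**robot.read_camera(n))
from h import *
drows([(-54,84),(-45,97.5),(-24,97.5)],o=(.619,-.099))
tiles([('side',235,130,80,70,6,0,0),('top',300,150,55,80,5,490,0)],'pics/t6.png',800,430)
E
```

```text
[ 0.5607 -0.0946  0.0788] [-3.112 -0.385 -0.081]
(-54, 84) [ 0.565 -0.094  0.084] [6.1, -1.4, -3.1]
(-45, 97.5) [ 0.574 -0.095  0.098] [13.4, -0.1, -9.1]
(-24, 97.5) [ 0.595 -0.097  0.098] [19.5, 0.6, 7.9]
```

View pics/t6.png

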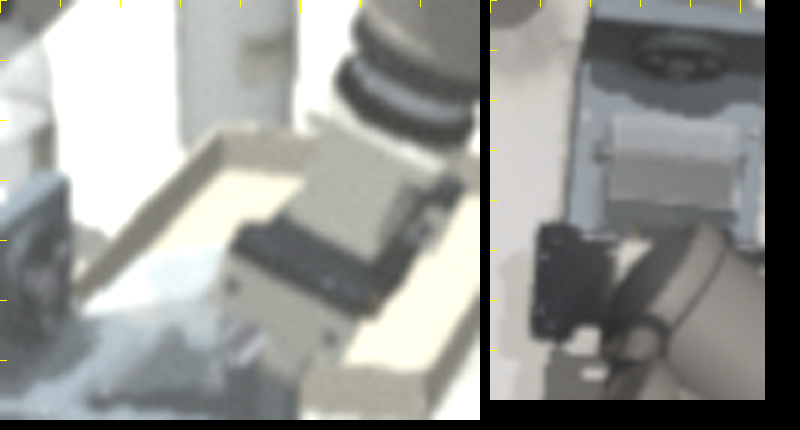

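The guard is up: the hood is tilted back and the lip, at about (275,187) in the side view, is resting on the finger. I'll keep going forward and up, then push on the toggle.

Request:
apply_moves --rows '[{"xyz": [6.1, -0.6, -3.5], "turn": 0}, {"xyz": [6.7, 0, -4.8], "turn": 0}, {"xyz": [6.7, 0, -4.8], "turn": 0}, {"xyz": [0, 0, 0], "turn": 0}]'

```text
time: 19.85
tool_pos: [0.5748, -0.0957, 0.099]
tool_rot: [-3.113, -0.386, -0.081]
contact_force: [-0.8, 1.4, -0.3]
opening: 0.0003
```

Request:
apply_moves --rows '[{"xyz": [6.5, 0, 2.6], "turn": 0}, {"xyz": [6.5, 0, 2.6], "turn": 0}, {"xyz": [6.5, 0.5, 2.6], "turn": 0}, {"xyz": [0, 0, 0], "turn": 0}]'

```text
time: 20.35
tool_pos: [0.5931, -0.0961, 0.0969]
tool_rot: [-3.11, -0.379, -0.081]
contact_force: [-9.2, 3.6, 4.6]
opening: 0.0001
```

Request:
apply_moves --rows '[{"xyz": [2, 0, 0.8], "turn": 0}, {"xyz": [0, 0, 0], "turn": 0}]'

```text
time: 20.6
tool_pos: [0.5937, -0.0959, 0.0967]
tool_rot: [-3.11, -0.376, -0.08]
contact_force: [-17.2, 3.3, 10.3]
opening: 0.0004
```

```bash
python3 - <<'E'
from cell import robot
import numpy as np
for n in("top","side"): np.savez(n+".npz",**robot.read_camera(n))
from h import *
drows([(-45,97.5),(-54,84),(-57,50),(-80,48),(-100,100)],o=(.619,-.099))
o=np.array([.619,-.099]);yw=-.10;c,s=np.cos(yw),np.sin(yw)
for x,z in((-33,108),(-15,108)):
  for n in("side","top"):print(x,n,proj(n,[o[0]+c*x/1e3,o[1]+s*x/1e3,z/1e3]).round(1))
tiles([('side',235,130,80,70,6,0,0),('top',300,150,55,80,5,490,0)],'pics/t7.png',800,430)
E
```

```text
[ 0.5936 -0.0959  0.0966] [-3.109 -0.376 -0.08 ]
(-45, 97.5) [ 0.574 -0.095  0.098] [-17.8, -0.1, -7.9]
(-54, 84) [ 0.565 -0.094  0.084] [-13.3, 0.1, 9.2]
(-57, 50) [ 0.562 -0.093  0.05 ] [-15.3, 0.9, 30.5]
(-80, 48) [ 0.539 -0.091  0.048] [-22.1, -0.7, -6.6]
(-100, 100) [ 0.519 -0.089  0.1  ] [0.5, -2.2, -55.7]
-33 side [272.9 183.5]
-33 top [335.2 193.6]
-15 side [267.6 182.7]
-15 top [335.5 188.4]
```

View pics/t7.png

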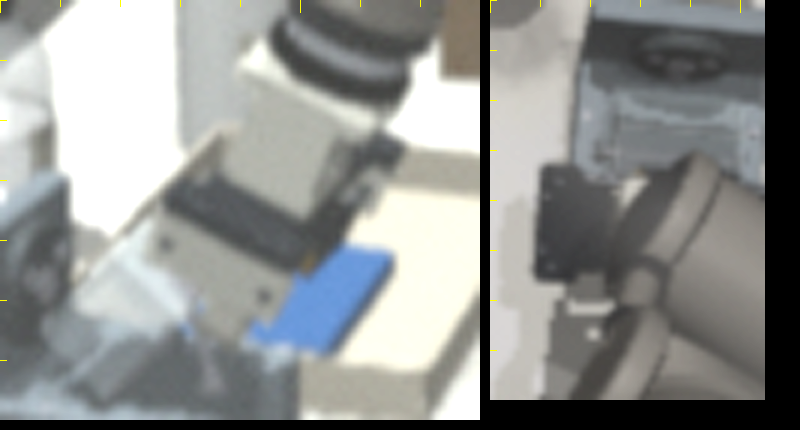

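The tool stopped hard (17 N) where the toggle's back stop should be, with the guard still up. Now I'll retreat and let the guard down.

Request:
apply_moves --rows '[{"xyz": [-9, 0, -3.9], "turn": 0}, {"xyz": [-9, 0, -3.9], "turn": 0}, {"xyz": [-6.6, 0, 4.6], "turn": 0}, {"xyz": [-6.6, 0, 4.6], "turn": 0}, {"xyz": [-8, 0.4, 14], "turn": 0}, {"xyz": [-8.5, 0.4, 15], "turn": 0}, {"xyz": [-22, 0, -6.6], "turn": 0}, {"xyz": [-15, 0, -35], "turn": 0}, {"xyz": [-20, 0, -45], "turn": 0}, {"xyz": [0, 0, -50], "turn": 0}]'

```text
time: 21.95
tool_pos: [0.4583, -0.09, 0.1569]
tool_rot: [-3.111, -0.382, -0.082]
contact_force: [0.9, -0.7, 0.6]
opening: 0.0003
```

Request:
apply_moves --rows '[{"xyz": [0, 0, -50], "turn": 0}, {"xyz": [-30, 50, -10], "turn": 0}, {"xyz": [-30, 50, 0], "turn": 0}, {"xyz": [0, 50, 0], "turn": 0}, {"xyz": [0, 0, 0], "turn": 0}]'

```text
time: 22.58
tool_pos: [0.3715, -0.2392, 0.1863]
tool_rot: [-3.114, -0.386, -0.086]
contact_force: [-0.4, 0.2, 0.2]
opening: 0.0004
```

```bash
python3 - <<'E'
from cell import robot
import numpy as np
for n in("top","side"): np.savez(n+".npz",**robot.read_camera(n))
from h import *
s=robot.observe();print(s["tool_pos"],s["contact_force"])
tiles([('side',205,140,95,75,5,0,0),('top',305,140,60,75,5,490,0),('side',200,215,95,45,5,0,375),('top',205,170,50,40,5,490,375)],'pics/t8.png')
E
```

```text
[ 0.37145398 -0.23553938  0.18583687] [-0.18331759  0.95902945 -0.27385275]
```

View pics/t8.png

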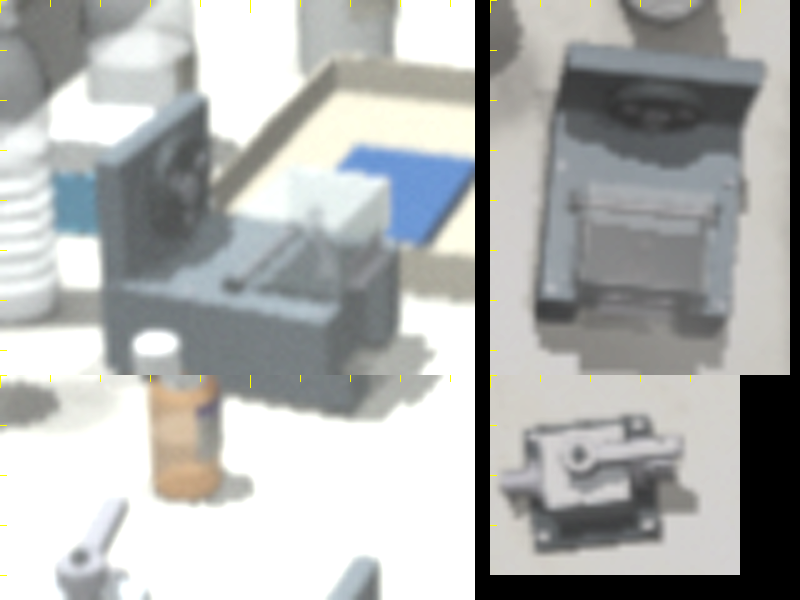

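The guard is shut again. Through it the toggle's ball shows at side pixel (268.6,182); I predicted (267.6,182.7) for on and (272.9,183.5) for off. The handle is in line with the pipe and nothing has been disturbed in view, so I'm handing in.

```bash
python3 -c "
from cell import robot
print(robot.hand_in())"
```

```text
the job is handed in; nothing more can be done
None
```

The pump is primed and the job is handed in at about 22.6 s of the 50 s allowed; no verdict was reported.

- **Valve:** I pushed the handle round until it stopped hard. The pictures show it in line with the pipe.
- **Guard and toggle:** The tool can only be commanded straight, so I tilted it by pushing at its reach limits. With it leaning about 0.39 rad, I hooked under the lip, raised the guard and pushed the toggle until it stopped hard (17 N). Then I backed out and let the guard down.
- **Last checks:** In the final pictures the guard looks as shut as at the start. The toggle's ball is about 1 px from where I predicted it for "on" and about 4 px from "off". The tool is clear with no real force on it, and the iodine bottle is upright.
- **Not checked:** I did not look again at the marker, beaker, tape and cork after the last moves. The tool's path stayed clear of them by my position estimates, and I felt no unexpected contact.
- **What went wrong on the way:** At a 0.6 rad lean the tool could not get down to the lip because a wrist joint was at its limit, so I reduced the lean. The drive was also about 2 mm further back than the cameras suggested, which I corrected when I touched the lip.

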